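Gang-clamp the stand-off blanks from the slide-lid box

TASK

The square aluminium bars in the slide-lid box are to be drilled together: slide the lid out along its grooves until it is clear and lay it flat on the bench, handle up. Then lay every bar crosswise on the bed of the open vise, side by side, flat and centred across the bed, and only when they are all in wind the crank clockwise until the moving jaw firmly grips the whole pack. Leave the tape, jar, screwdriver and carton where they are.

Things in the scene. Friction and masses are not known exactly. Their poses are not given: they have to be found in the camera images.
- box: Fixed open-topped plastic parts box, outside 220 (its x) x 188 (its y) x 52 mm high; origin at the centre of its underside, z up. Inside 204 x 176, floor 5 thick, so bars lie at z 5 to 25. The lid runs in grooves along its y; the +y end wall is 52 high and stops the lid, the -y end wall is 39 high and lets it out.
- box_exit (a point): Middle of the box's low (-y) end, at the height of the lid's underside (box x 0, y -94, z 40 mm); axes as the box's. The lid rides on the side walls at z 40 under 4 mm lips (underside at z 48.5, 200 clear between them), with about 2 mm play each way; it slides out towards -y and is clear of the grooves after 182 mm of travel.
- lid: Loose plastic lid, plate 208 (its x) x 180 (its y) x 6 mm, 260 g; origin at the centre of its underside. Starts fully home in the grooves (at box x 0, y -3, z 40, axes as the box's). A handle rib stands on its middle: 70 along the lid's x, 18 along its y, from z 6 to z 36; pinch it across the 18.
- bar0: One of four alike loose square aluminium bars, 20 x 64 x 20, 70 g; origin at its centre, long axis is its y; any long face may be down. Two to four are present (None if absent), each lying in the box roughly along the box's x, in a row along the box's y at pitches of about 34 or a multiple.
- bar1: One of four alike loose square aluminium bars, 20 x 64 x 20, 70 g; origin at its centre, long axis is its y; any long face may be down. Two to four are present (None if absent), each lying in the box roughly along the box's x, in a row along the box's y at pitches of about 34 or a multiple.
- bar2: One of four alike loose square aluminium bars, 20 x 64 x 20, 70 g; origin at its centre, long axis is its y; any long face may be down. Two to four are present (None if absent), each lying in the box roughly along the box's x, in a row along the box's y at pitches of about 34 or a multiple.
- bar3: One of four alike loose square aluminium bars, 20 x 64 x 20, 70 g; origin at its centre, long axis is its y; any long face may be down. Two to four are present (None if absent), each lying in the box roughly along the box's x, in a row along the box's y at pitches of about 34 or a multiple.
- vise: Fixed quick-acting drill vise; origin at the centre of its underside, z up, crank at its -x end. Base plate 166 (x) x 76 (y) x 12 mm, on it a bed 44 wide (y), top at z 36. Fixed jaw: face at x +62, 48 wide, z 36 to 68. End bracket x -82 to -66, 48 wide, top at z 72. Bars lie along the vise's y and overhang bed and jaws, so they can be held by their ends.
- vise_bed (a point): Point on the bed's top at the foot of the fixed jaw's face (vise x +62, y 0, z 36 mm); axes as the vise's. Bars go side by side from here towards -x; a bar lying on the bed has its centre 10 mm above this point.
- jaw: Moving jaw of the vise, 26 thick, 48 wide, 32 mm high, slides along the vise's x; origin at the bottom middle of its gripping face, on the bed. Face at vise x -36 mm + 12 mm per turn of the crank (opening 98 at crank 0). Only the crank drives it; it stays where the crank leaves it.
- crank (a joint): Crank angle in rad, 0 to 1.5 at the start. Grows clockwise seen from the crank end (right-handed about the vise's +x) and moves the jaw 12 mm per turn towards the fixed jaw; range -0.3 to 47. Friction about 0.12 N m (3 N at the handle); some 5 N more at the handle (8 to 9 N in all) gives a firm grip that stays when let go.
- crank_grip (a point): Middle of the crank's round handle sleeve: 18 diameter, parallel to the vise's x, from x -159 to -101 mm, spins freely on its pin. This point moves on a circle of radius 36 about the screw axis (vise y 0, z 60) in the plane vise x -137; at crank 0 it is at the top (z 96), after a quarter turn at vise y -36. The arm lies at x -100 to -90.
- tape: Bystander, leave alone: roll of black tape, ring lying flat, outer diameter 90, height 24 mm; origin at the middle of its underside.
- jar: Bystander, leave alone: small lidded jar, diameter 64, height 90 mm; origin at the middle of its underside.
- driver: Bystander, leave alone: screwdriver lying on the bench beyond the work, about 200 mm long.
- carton: Bystander, leave alone: closed cardboard carton 100 x 140 x 70 mm; origin at the middle of its underside.

How it is judged:
On the way, in this order (a step that is already met when the one before it is completed fails the run):
1. the lid has been slid out towards the box's low end, clear of the grooves (y of lid in the frame of box below -0.183 m), for 0.1 s.
2. the lid lies flat on the bench, handle up (height (world z) of lid between -0.01 and 0.012 m and angle between lid's own z axis and vertical below 0.08 rad), for 0.2 s.
3. every bar lies flat across the vise bed between the jaws, jaw not yet wound in (x of bar0 in the frame of vise between -0.04 and 0.058 m and y of bar0 in the frame of vise between -0.014 and 0.014 m and z of bar0 in the frame of vise between 0.04 and 0.052 m and angle between the y axis of each of bar0, bar1, bar2, bar3 and the y axis of vise, either way round below 0.12 rad and x of bar1 in the frame of vise between -0.04 and 0.058 m and y of bar1 in the frame of vise between -0.014 and 0.014 m and z of bar1 in the frame of vise between 0.04 and 0.052 m and x of bar2 in the frame of vise between -0.04 and 0.058 m and y of bar2 in the frame of vise between -0.014 and 0.014 m and z of bar2 in the frame of vise between 0.04 and 0.052 m and x of bar3 in the frame of vise between -0.04 and 0.058 m and y of bar3 in the frame of vise between -0.014 and 0.014 m and z of bar3 in the frame of vise between 0.04 and 0.052 m and value of joint crank below 3.5 rad), for 0.2 s.
4. the moving jaw grips the pack (x of bar0 in the frame of vise between -0.04 and 0.058 m and y of bar0 in the frame of vise between -0.014 and 0.014 m and z of bar0 in the frame of vise between 0.04 and 0.052 m and angle between the y axis of each of bar0, bar1, bar2, bar3 and the y axis of vise, either way round below 0.12 rad and x of bar1 in the frame of vise between -0.04 and 0.058 m and y of bar1 in the frame of vise between -0.014 and 0.014 m and z of bar1 in the frame of vise between 0.04 and 0.052 m and x of bar2 in the frame of vise between -0.04 and 0.058 m and y of bar2 in the frame of vise between -0.014 and 0.014 m and z of bar2 in the frame of vise between 0.04 and 0.052 m and x of bar3 in the frame of vise between -0.04 and 0.058 m and y of bar3 in the frame of vise between -0.014 and 0.014 m and z of bar3 in the frame of vise between 0.04 and 0.052 m and (contact force between jaw and bar0 above 4 N or contact force between jaw and bar1 above 4 N or contact force between jaw and bar2 above 4 N or contact force between jaw and bar3 above 4 N)), for 0.3 s.
At the end, for the whole second after the job is handed in: The lid lies flat on the bench (within 0.08 rad, underside below 12 mm); every bar lies on the vise bed between the jaws, centred across it within 14 mm and parallel to the jaws within 0.12 rad; the moving jaw presses on the pack with more than 4 N; all at rest (all of step 2 and all of step 4 and linear speed of each of bar0, bar1, bar2, bar3, lid below 0.02 m/s); the robot touches nothing.
It fails at once if tape disturbed (moved more than 30 mm) (distance of tape from where it was at the start of the episode above 0.03 m).
It fails at once if jar disturbed (moved more than 30 mm) (distance of jar from where it was at the start of the episode above 0.03 m).
It fails at once if driver disturbed (moved more than 30 mm) (distance of driver from where it was at the start of the episode above 0.03 m).
It fails at once if carton disturbed (moved more than 30 mm) (distance of carton from where it was at the start of the episode above 0.03 m).
Of bar0, bar1, bar2, bar3 only 2 to 4 are there at a start; the rules pass over those that are not, and their reading is None.
At some moment in a run one of bar0, bar1, bar2, bar3 may be knocked a few centimetres aside while the robot is not near it.
Once in a run the grip may slacken for a moment while it holds something.
It also fails if it takes over 210 s, if anything falls off the work surface, if the arm or the gripper's body presses on something with over 40 N, if the wrist force passes 120 N, or if a joint passes its speed limit or range.

ROBOT

A 6-joint arm with a two-finger parallel gripper is mounted at the origin on the work surface. World frame = base frame: x ahead of the robot, y to its left, z up, the work surface at z = 0. Lengths are in m, angles in rad, forces in N, time in s.
With the tool pointing down it reaches from about 0.25 to 0.775 m from the base axis. Payload 4 kg.
Tool frame: the origin (TCP) lies at the very end of the fingers, on their centre line; the grasp point (between the pads) lies 19 mm behind it (robot.pinch_z is the distance from the TCP to the grasp point, in m); z points along the fingers, y is the line along which they close (so a half turn about z gives the same grasp; the last joint's range is limited). The gripper opens to 94 mm and grips with 3 to 60 N. Pads are 16 mm wide; open, the fingers measure 119 mm over their backs; the gripper's body (75 mm by 177 mm) begins 78 mm behind the grasp point.
Start: joints at [1.204, 0.087, 1.371, -0, 1.684, -0.103], TCP at [0.143, 0.531, 0.206] pointing down, gripper open.
Joint ranges: [-3.1, 3.1], [-0.76, 2.03], [0.27, 2.55], [-1.08, 4.22], [0.17, 2.65], [-2.57, 2.57]. Speed limits (rad/s): [2.79, 2.79, 3.14, 3.14, 3.14, 3.14].

INTERFACE

Orientations are given as [roll, pitch, yaw] about the fixed x, y, z axes, in that order (R = Rz(yaw) Ry(pitch) Rx(roll)).
In Python, from bench import robot gives the robot as it stands.
- The arm moves only by the tool arm_command, never from a script. Its argument "targets" is one flat list of numbers, 7 for each row, row after row: the turn, a rotation vector about the tool's x, y, z in degrees, then the shift along the tool's x, y, z in mm, then the closure, from -1 (fully open) to 1 (shut). In form: [ax, ay, az, x, y, z, hand, ax, ay, az, x, y, z, hand, ...]. A call has 1 to 20 rows; each row is the pose to reach, as a shift and turn from the pose commanded when the call began, along the tool's axes at that moment; what a row does not reach only later rows make up. A row lasts 1/10 s, in which the tool goes at most 50 mm and 8.59 degrees, less where a joint would pass 70% of its speed; a pose out of reach is approached as far as the arm can. A call with a gripper value outside its range is refused whole. The fingers move at their own pace and stop on an object; the grip force is fixed at half the most. Time passes only in rows, so rows that repeat a pose let the fingers close. It gives the time, the measured TCP pose, the force, the opening and the grip force at its end, in the units of the state.
- robot.get_obs(): the state, without advancing time (a new reading comes with each control period).
- robot.snapshot(name): name is "scene" or "top" or "wrist"; returns a dict with "color" (400x640x3 uint8, red, green, blue), "range_z" (400x640 float32, m along the optical axis (not along the pixel's ray), 0 where there is no reading), "fx", "fy", "cx", "cy" (pixels), "dist_coeffs" ([k1, k2, p1, p2, k3] as OpenCV has them; the pictures are not rectified), "T" (4x4, takes a point from camera to world coordinates); the wrist camera has in their place "T_tool_cam" (4x4, takes a point from camera to tool coordinates, whose origin is the TCP and whose axes are the flange's). Camera axes: x right, y down, z forward; pixel columns grow to the right and rows downward; lengths in m; the calibration is good to about 2 mm. A picture is of the moment at which its call begins: read the wrist's pose just before it.
- robot.close_job(): hands the job in; it is judged then, once.
The state is a dict: "time": time; "joint_positions": joint angles; "qvel": joint speeds; "joint_torque": joint torques, N m; "tool_pos": TCP position; "ee_rot": TCP orientation; "wrist_force": force on the tool from outside, world axes, zero at the start; "wrist_torque": the same for the moment, N m; "width": finger opening in m; "finger_force": force on a finger pad.
Only numpy, scipy, OpenCV 4.12 (cv2) and the standard library are available. Lean on these libraries where they do the work, as an engineer would, in place of code of your own. Each camera call takes 0.05 s, during which the arm holds its last target. There are 200 camera calls.

## Working session

There is one attempt and no reset: what is moved stays moved. The work goes in short steps, Python scripts to look and compute and a tool call to move; the robot and the scene stay as the last step left them, time stands still between calls to the robot, and variables do not carry over. Pictures are saved under pics/ and viewed, at most 14 in all, crops included, and the job is handed in when it is done.

Besides the shell and the picture viewer there is one more tool, called after "Emit:" as name(argument=value, ...), one argument or row to a line, values as JSON. arm_command: Moves the arm, as the interface text tells. Its arguments: {"type":"object","properties":{"targets":{"type":"array"}},"required":["targets"]}

```bash
mkdir -p pics; ls; python3 - <<'E'
from bench import robot
import cv2,numpy as np
o=robot.get_obs();print({k:np.round(v,3) for k,v in o.items()})
for n in ["scene","top"]:
    s=robot.snapshot(n);cv2.imwrite(f"pics/{n}0.png",s["color"][:,:,::-1]);np.savez(f"{n}0.npz",**s)
    print(n,s["fx"],s["cx"],s["cy"],s["dist_coeffs"],np.round(s["T"],3).tolist())
E
```

```text
pics
{'time': np.float64(0.0), 'joint_positions': array([ 1.204,  0.088,  1.372, -0.   ,  1.684, -0.103]), 'qvel': array([ 0.   , -0.001, -0.001, -0.001, -0.001,  0.   ]), 'joint_torque': array([ 0.0000e+00, -3.4019e+01, -3.0243e+01,  7.2000e-02,  3.3000e-02,
       -0.0000e+00]), 'tool_pos': array([0.143, 0.53 , 0.204]), 'ee_rot': array([-3.139, -0.   ,  2.878]), 'wrist_force': array([ 0.581, -0.432, -0.21 ]), 'wrist_torque': array([ 0.004, -0.043, -0.063]), 'finger_force': np.float64(0.0), 'width': np.float64(0.094)}
scene 447.217667361509 320.76251967679514 200.4180944026591 [-0.11130054  0.          0.          0.          0.        ] [[0.54, 0.464, -0.702, 1.369], [0.842, -0.284, 0.459, -0.45], [0.014, -0.839, -0.544, 0.672], [0.0, 0.0, 0.0, 1.0]]
top 437.3962323292932 326.13682395751005 194.5295245214357 [-0.03574466  0.          0.          0.          0.        ] [[-0.008, -0.997, 0.082, 0.533], [-0.999, 0.006, -0.032, 0.061], [0.031, -0.082, -0.996, 1.141], [0.0, 0.0, 0.0, 1.0]]
```

View pics/top0.png

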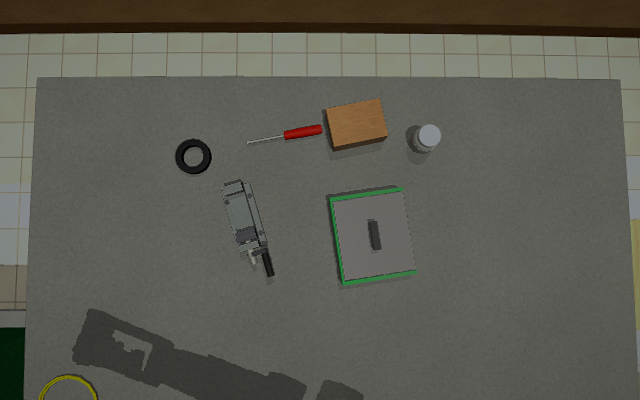

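View pics/scene0.png

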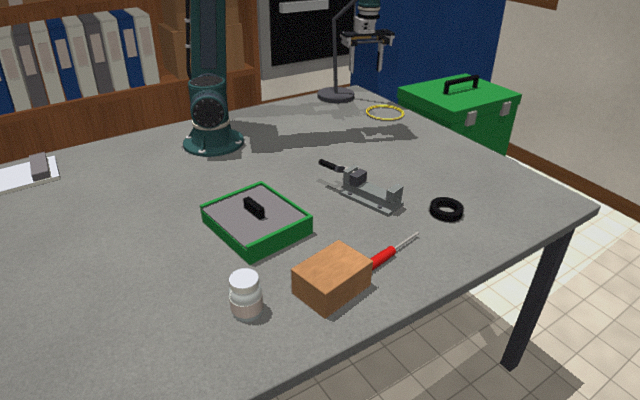

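The top view shows the box at about (372,236) with the low end facing right (world -y) and the lid handle at (375,235). The vise runs from its fixed jaw at (235,187) to the crank handle at (267,262). The bystanders sit beyond both.

```bash
cat > h.py <<'E'
from bench import robot
import cv2,numpy as np
from scipy.spatial.transform import Rotation as Rn
def cloud(s,T):
    K=np.array([[s["fx"],0,s["cx"]],[0,s["fy"],s["cy"]],[0,0,1.]])
    h,w=s["range_z"].shape
    uv=np.stack(np.meshgrid(np.arange(w),np.arange(h)),-1).reshape(-1,1,2).astype(float)
    n=cv2.undistortPoints(uv,K,np.array(s["dist_coeffs"],float)).reshape(h,w,2)
    z=s["range_z"][...,None]
    P=np.concatenate([n*z,z],-1)@T[:3,:3].T+T[:3,3]
    P[s["range_z"]==0]=np.nan
    return P
def tool():
    o=robot.get_obs();T=np.eye(4);T[:3,:3]=Rn.from_euler('xyz',o["ee_rot"]).as_matrix();T[:3,3]=o["tool_pos"];return T,o
def wrist():
    T,o=tool();s=robot.snapshot("wrist");return s,cloud(s,T@s["T_tool_cam"]),T
def box(P,m):
    r=cv2.minAreaRect((P[m][:,:2]*1000).astype(np.float32));return r
def go(x,y,z,yaw):
    "shift in tool axes mm and turn to pose with tool down, tool x axis at yaw(deg)"
    T,o=tool()
    c,s=np.cos(np.radians(yaw)),np.sin(np.radians(yaw))
    R=np.array([[c,s,0],[s,-c,0],[0,0,-1]])
    d=T[:3,:3].T@(np.array([x,y,z])-T[:3,3])*1000
    rv=np.degrees(Rn.from_matrix(T[:3,:3].T@R).as_rotvec())
    print("rv",rv.round(1),"d",d.round(1),"tcp",T[:3,3].round(4),"yaw",np.degrees(np.arctan2(T[1,0],T[0,0])).round(1),"w",round(float(o["width"]),4),"F",np.round(o["wrist_force"],1),"t",round(float(o["time"]),2))
E
python3 - <<'E'
from h import *
s=dict(np.load("top0.npz"));P=cloud(s,s["T"]);z=P[...,2]
C=np.indices(z.shape)
def reg(c0,c1,r0,r1): m=np.zeros(z.shape,bool);m[r0:r1,c0:c1]=1;return m
B=reg(318,425,175,295);V=reg(210,285,170,285)
print("bench",np.nanmedian(z[320:380,400:600]))
for n,m in [("box",B&(z>.03)),("handle",B&(z>.065)),("lid",B&(z>.04)&(z<.0495)),("vise all",V&(z>.006)),("vise>28",V&(z>.028)),("vise>55",V&(z>.055)),
 ("carton",reg(318,395,90,160)&(z>.03)),("jar",reg(400,450,115,165)&(z>.03)),("tape",reg(165,220,130,180)&(z>.01))]:
    r=box(P,m);b=cv2.boxPoints(r);print(n,m.sum(),np.round(r[0],1),np.round(r[1],1),round(r[2],1),np.round(b).tolist(),"z",np.percentile(z[m],[5,50,95]).round(4))
l,k,st,cc=cv2.connectedComponentsWithStats((V&(z>.055)).astype(np.uint8))
for i in range(1,l):
    if st[i,4]>4: print("comp",st[i],box(P,k==i),np.nanmedian(z[k==i]))
E
```

```text
bench 0.00029244114182802594
box 6559 [520.1 -90. ] [220.7 188.5] 8.2 [[397.0, -13.0], [424.0, -199.0], [643.0, -168.0], [616.0, 19.0]] z [0.0428 0.0466 0.0549]
handle 223 [520.7 -92.7] [69.3 17.9] 8.2 [[485.0, -89.0], [488.0, -107.0], [556.0, -97.0], [554.0, -79.0]] z [0.0712 0.0754 0.0791]
lid 5253 [520.4 -89.9] [219.8 188.1] 8.3 [[398.0, -13.0], [425.0, -199.0], [643.0, -167.0], [616.0, 19.0]] z [0.0426 0.046  0.0488]
vise all 2349 [526.3 221. ] [261.4 150.6] 11.1 [[384.0, 270.0], [413.0, 122.0], [669.0, 172.0], [640.0, 320.0]] z [0.0098 0.037  0.0825]
vise>28 1662 [533.2 222. ] [246.9  63.3] 22.2 [[407.0, 205.0], [431.0, 146.0], [659.0, 239.0], [635.0, 298.0]] z [0.0334 0.0651 0.0838]
vise>55 913 [533.2 222. ] [246.9  63.3] 22.2 [[407.0, 205.0], [431.0, 146.0], [659.0, 239.0], [635.0, 298.0]] z [0.0639 0.0697 0.0852]
carton 2372 [804.3 -51.8] [102. 141.] 11.8 [[740.0, 7.0], [769.0, -131.0], [869.0, -110.0], [840.0, 28.0]] z [0.0534 0.0696 0.073 ]
jar 623 [ 764.  -224.9] [60.6 61.2] 83.0 [[730.0, -251.0], [791.0, -259.0], [798.0, -199.0], [737.0, -191.0]] z [0.042  0.0884 0.0924]
tape 657 [727.1 369.5] [89.3 88.5] 88.0 [[681.0, 326.0], [770.0, 323.0], [773.0, 413.0], [684.0, 416.0]] z [0.0155 0.0234 0.0273]
comp [222 182  22  14 198] ((638.3779907226562, 257.9205017089844), (22.736469268798828, 48.912925720214844), 16.87211799621582) 0.0677428545194142
comp [235 228  40  49 715] ((480.5449523925781, 198.4495391845703), (137.5778350830078, 57.86235809326172), 34.10360336303711) 0.07086608121738358
```

```bash
python3 -c "
from h import *
go(.5205,-.093,.15,188.2)"
```

```text
rv [ -0.1  -0.  -23.3] d [-526.8 -503.5   55.3] tcp [0.1433 0.5305 0.2044] yaw 164.9 w 0.094 F [0.2 0.4 0.3] t 0.1
```

Emit:
arm_command(
  targets=[0, 0, -23.3, -527, -503.5, 0, -1, 0, 0, -23.3, -527, -503.5, 0, -1, 0, 0, -23.3, -527, -503.5, 0, -1, 0, 0, -23.3, -527, -503.5, 0, -1, 0, 0, -23.3, -527, -503.5, 0, -1, 0, 0, -23.3, -527, -503.5, 0, -1, 0, 0, -23.3, -527, -503.5, 0, -1, 0, 0, -23.3, -527, -503.5, 0, -1, 0, 0, -23.3, -527, -503.5, 0, -1, 0, 0, -23.3, -527, -503.5, 0, -1, 0, 0, -23.3, -527, -503.5, 0, -1, 0, 0, -23.3, -527, -503.5, 0, -1, 0, 0, -23.3, -527, -503.5, 0, -1, 0, 0, -23.3, -527, -503.5, 0, -1, 0, 0, -23.3, -527, -503.5, 55, -1, 0, 0, -23.3, -527, -503.5, 55, -1, 0, 0, -23.3, -527, -503.5, 55, -1, 0, 0, -23.3, -527, -503.5, 55, -1, 0, 0, -23.3, -527, -503.5, 55, -1, 0, 0, -23.3, -527, -503.5, 55, -1],
)

```text
time: 2.1
tool_pos: [0.5215, -0.0915, 0.1526]
ee_rot: [-3.14, 0.003, -2.997]
wrist_force: [0.1, -0.2, 0.8]
width: 0.0939
finger_force: 0.0
```

```bash
python3 - <<'E'
from h import *
go(.5205,-.093,.050,188.2)
s,P,T=wrist();cv2.imwrite("pics/w1.png",s["color"][:,:,::-1])
z=P[...,2];m=(z>.068)&(z<.085)
print(m.sum(),box(P,m),np.nanmedian(z[m]),s["T_tool_cam"].round(3).tolist())
E
```

```text
rv [-0.1  0.2  0.1] d [  1.5  -1.2 102.6] tcp [ 0.5215 -0.0915  0.1526] yaw -171.7 w 0.0939 F [ 0.1 -0.2  0.8] t 2.1
4769 ((490.43914794921875, 66.80012512207031), (118.32733917236328, 342.7541809082031), 2.6748476028442383) 0.07619742740999408 [[0.0, -0.97, -0.242, 0.069], [1.0, -0.0, 0.001, -0.001], [-0.001, -0.242, 0.97, -0.18], [0.0, 0.0, 0.0, 1.0]]
```

Emit:
arm_command(
  targets=[0, 0, 0, 1.5, -1.2, 40, -1, 0, 0, 0, 1.5, -1.2, 80, -1, 0, 0, 0, 1.5, -1.2, 102, -1, 0, 0, 0, 1.5, -1.2, 102, -1, 0, 0, 0, 1.5, -1.2, 102, 1, 0, 0, 0, 1.5, -1.2, 102, 1, 0, 0, 0, 1.5, -1.2, 102, 1, 0, 0, 0, 1.5, -1.2, 102, 1, 0, 0, 0, 1.5, -1.2, 102, 1, 0, 0, 0, 1.5, -1.2, 102, 1, 0, 0, 0, 1.5, -1.2, 102, 1, 0, 0, 0, 1.5, -1.2, 102, 1],
)

```text
time: 3.35
tool_pos: [0.5196, -0.0939, 0.0484]
ee_rot: [3.141, -0.0, -2.999]
wrist_force: [0.4, 0.3, 0.5]
width: 0.0336
finger_force: 0.0
```

Emit:
arm_command(
  targets=[0, 0, 0, 0, 0, 0, 1, 0, 0, 0, 0, 0, 0, 1, 0, 0, 0, 0, 0, 0, 1, 0, 0, 0, 0, 0, 0, 1, 0, 0, 0, 0, 0, 0, 1, 0, 0, 0, 0, -10, 0, 1, 0, 0, 0, 0, -20, 0, 1, 0, 0, 0, 0, -30, 0, 1, 0, 0, 0, 0, -40, 0, 1, 0, 0, 0, 0, -50, 0, 1, 0, 0, 0, 0, -60, 0, 1],
)

```text
time: 4.45
tool_pos: [0.5282, -0.1544, 0.0484]
ee_rot: [3.141, -0.0, -2.999]
wrist_force: [-0.1, 2.2, 0.6]
width: 0.0176
finger_force: 30.0
```

Emit:
arm_command(
  targets=[0, 0, 0, 0, -15, 0, 1, 0, 0, 0, 0, -30, 0, 1, 0, 0, 0, 0, -45, 0, 1, 0, 0, 0, 0, -60, 0, 1, 0, 0, 0, 0, -75, 0, 1, 0, 0, 0, 0, -90, 0, 1, 0, 0, 0, 0, -105, 0, 1, 0, 0, 0, 0, -120, 0, 1, 0, 0, 0, 0, -130, 0, 1, 0, 0, 0, 0, -140, 0, 1, 0, 0, 0, 0, -150, 0, 1, 0, 0, 0, 0, -158, 0, 1, 0, 0, 0, 0, -158, 0, 1, 0, 0, 0, 0, -158, 0, 1],
)

```text
time: 5.85
tool_pos: [0.5506, -0.3095, 0.0483]
ee_rot: [3.141, -0.0, -2.999]
wrist_force: [-0.0, -0.1, -2.0]
width: 0.018
finger_force: 30.0
```

```bash
python3 - <<'E'
from h import *
s=robot.snapshot("scene");P=cloud(s,s["T"]);cv2.imwrite("pics/s1.png",s["color"][:,:,::-1])
T,o=tool();print(T[:3,3],o["width"],o["wrist_force"],o["finger_force"])
# lid surface height near handle
z=P[...,2];c=T[:2,3]
for dx,dy in [(60,0),(-60,0),(0,60),(70,50),(70,-60)]:
    a=np.radians(8.2);p=c+np.array([dx*np.cos(a)-dy*np.sin(a),dx*np.sin(a)+dy*np.cos(a)])/1000
    m=(np.hypot(P[...,0]-p[0],P[...,1]-p[1])<.008)&(z<.08)&(z>.0);print(dx,dy,m.sum(),np.nanmedian(z[m]))
E
```

```text
[ 0.55057925 -0.30928956  0.04837626] 0.01752283151040233 [ 0.79285     0.22902196 -1.98589635] 29.998747408390045
60 0 31 0.045406739263425755
-60 0 1 0.04696035784832342
0 60 22 0.0451757736202239
70 50 36 0.04543863604826709
70 -60 44 0.04413042025151637
```

View pics/s1.png

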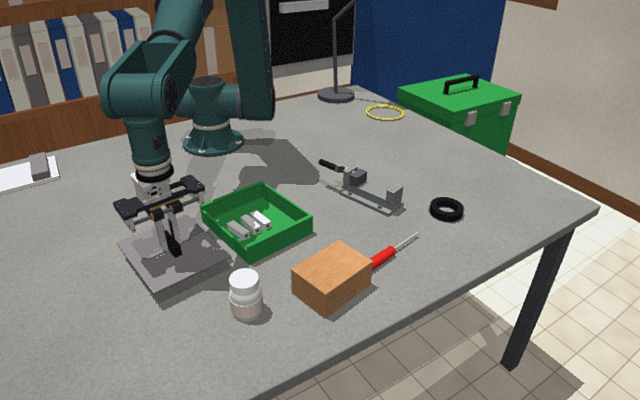

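The scene view shows the lid held level and clear at (175,250), with three bars in the box at (237,230), (250,225) and (262,220). I'll lower the lid now.

Emit:
arm_command(
  targets=[0, 0, 0, 0, 0, 12, 1, 0, 0, 0, 0, 0, 24, 1, 0, 0, 0, 0, 0, 32, 1, 0, 0, 0, 0, 0, 37, 1, 0, 0, 0, 0, 0, 39, 1, 0, 0, 0, 0, 0, 39, 1, 0, 0, 0, 0, 0, 39, -1, 0, 0, 0, 0, 0, 39, -1, 0, 0, 0, 0, 0, 39, -1, 0, 0, 0, 0, 0, 39, -1, 0, 0, 0, 0, 0, 39, -1, 0, 0, 0, 0, 0, 10, -1, 0, 0, 0, 0, 0, -40, -1, 0, 0, 0, 0, 0, -90, -1, 0, 0, 0, 0, 0, -140, -1, 0, 0, 0, 0, 0, -140, -1],
)

```text
time: 7.5
tool_pos: [0.5541, -0.3121, 0.1993]
ee_rot: [-3.129, 0.013, -2.999]
wrist_force: [0.5, -0.3, 0.3]
width: 0.0928
finger_force: 0.0
```

```bash
python3 - <<'E'
from h import *
s=robot.snapshot("top");P=cloud(s,s["T"]);z=P[...,2]
cv2.imwrite("pics/t1.png",cv2.resize(s["color"][130:330,180:520,::-1],None,fx=2.3,fy=2.3))
np.savez("top1.npz",**s)
a=np.radians(8.2);B=np.array([[np.cos(a),-np.sin(a)],[np.sin(a),np.cos(a)]])
q=(P[...,:2]-[.5201,-.0900])@B
m=(abs(q[...,0])<.098)&(abs(q[...,1])<.082)&(z>.018)&(z<.035)
l,k,st,cc=cv2.connectedComponentsWithStats(m.astype(np.uint8))
for i in range(1,l):
    if st[i,4]>20: r=box(P,k==i);print(st[i],np.round(r[0],1),np.round(r[1],1),round(r[2],1),np.nanmedian(q[k==i],0).round(4),np.nanmedian(z[k==i]).round(4))
m=(abs(q[...,0])<.15)&(q[...,1]<-.115)&(q[...,1]>-.33)&(z>.003)&(z<.012);print("lid",box(P,m),np.nanmedian(z[m]))
go(.50,-.09,.25,98.2);go(.5,-.09,.25,-81.8)
E
```

```text
[385 220  14  26 199] [ 525.3 -141.3] [63.8 20.2] 14.1 [-0.0023 -0.0515] 0.0251
[373 223  10  26 204] [ 519.2 -104.9] [64.  20.9] 4.8 [-0.0033 -0.0144] 0.0251
[361 225  11  26 203] [515.4 -75.3] [64. 20.] 8.4 [-0.0022  0.0152] 0.0249
lid ((552.0523071289062, -310.3211669921875), (299.0386657714844, 214.2803192138672), 8.56020736694336) 0.006027934595627116
rv [ 0.   0.7 90. ] d [ 20.3 226.  -57.1] tcp [ 0.5528 -0.3112  0.1948] yaw -171.8 w 0.0935 F [-1.   0.6 -0.1] t 7.55
rv [ -0.7   0.  -90. ] d [ 20.3 226.  -57.1] tcp [ 0.5528 -0.3112  0.1948] yaw -171.8 w 0.0935 F [-1.   0.6 -0.1] t 7.55
```

View pics/t1.png

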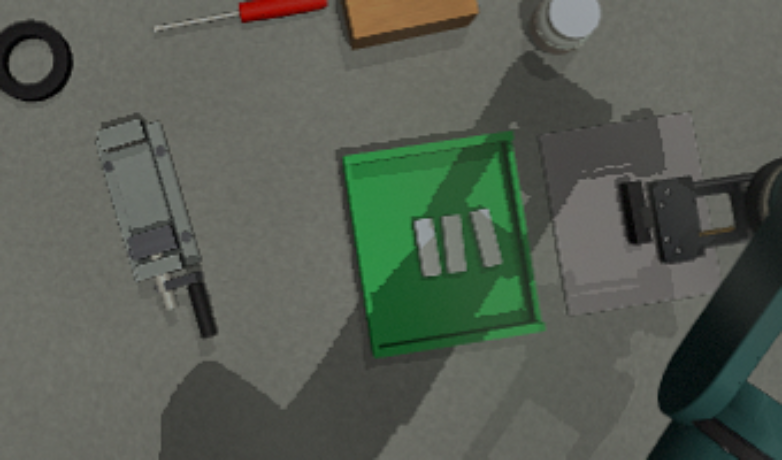

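The lid lies flat (top at z 6 mm). The crop shows three bars at about (428,247), (455,243) and (486,237). I'll take the bar nearest the vise first.

```bash
python3 -c "
from h import *
go(.5154,-.0753,.12,98.4)"
```

```text
rv [ 0.   0.7 89.8] d [  4.1 239.4  72.9] tcp [ 0.5528 -0.3112  0.1948] yaw -171.8 w 0.0935 F [-1.   0.6 -0.1] t 7.55
```

Emit:
arm_command(
  targets=[0, 0.7, 89.8, 4, 239, 20, -1, 0, 0.7, 89.8, 4, 239, 20, -1, 0, 0.7, 89.8, 4, 239, 20, -1, 0, 0.7, 89.8, 4, 239, 20, -1, 0, 0.7, 89.8, 4, 239, 20, -1, 0, 0.7, 89.8, 4, 239, 20, -1, 0, 0.7, 89.8, 4, 239, 20, -1, 0, 0.7, 89.8, 4, 239, 20, -1, 0, 0.7, 89.8, 4, 239, 73, -1, 0, 0.7, 89.8, 4, 239, 73, -1, 0, 0.7, 89.8, 4, 239, 73, -1, 0, 0.7, 89.8, 4, 239, 73, -1, 0, 0.7, 89.8, 4, 239, 73, -1, 0, 0.7, 89.8, 4, 239, 73, -1],
)

```text
time: 8.95
tool_pos: [0.5126, -0.0737, 0.1153]
ee_rot: [-3.134, -0.008, 1.718]
wrist_force: [-0.3, -0.6, 0.3]
width: 0.0937
finger_force: 0.0
```

```bash
cat >> h.py <<'E'
def bars():
    "bars inside the box from the top camera: centre, angle"
    s=robot.snapshot("top");P=cloud(s,s["T"]);z=P[...,2];out=[]
    a=np.radians(8.2);B=np.array([[np.cos(a),-np.sin(a)],[np.sin(a),np.cos(a)]])
    q=(P[...,:2]-[.5201,-.0900])@B
    m=(abs(q[...,0])<.1)&(abs(q[...,1])<.085)&(z>.018)&(z<.035)
    l,k,st,cc=cv2.connectedComponentsWithStats(m.astype(np.uint8))
    for i in range(1,l):
        if st[i,4]>20: r=box(P,k==i);print("top bar",st[i,4],np.round(r[0],1),np.round(r[1],1),round(r[2],1))
def wbars(n=None):
    "same from the wrist camera"
    s,P,T=wrist();z=P[...,2]
    if n: cv2.imwrite(n,s["color"][:,:,::-1])
    a=np.radians(8.2);B=np.array([[np.cos(a),-np.sin(a)],[np.sin(a),np.cos(a)]])
    q=(P[...,:2]-[.5201,-.0900])@B
    m=(abs(q[...,0])<.1)&(abs(q[...,1])<.085)&(z>.018)&(z<.032)
    l,k,st,cc=cv2.connectedComponentsWithStats(m.astype(np.uint8))
    for i in range(1,l):
        if st[i,4]>200: r=box(P,k==i);print("wrist bar",st[i],np.round(r[0],1),np.round(r[1],1),round(r[2],1),np.nanmedian(z[k==i]).round(4))
E
python3 -c "
from h import *
wbars('pics/w2.png')
go(.5154,-.0753,.009,98.4)"
```

```text
wrist bar [217 136  12  97 482] [416.5 -67.3] [ 1.3 94.4] 8.2 0.0253
wrist bar [ 292  195   64   21 1275] [517.5 -73.2] [63.5 19.4] 8.4 0.0255
wrist bar [ 292  222   63   23 1252] [ 521.4 -102.9] [63.8 20.4] 5.3 0.0254
wrist bar [ 293  254   62   25 1197] [ 527.8 -139.4] [64.  20.7] 14.0 0.0253
rv [-0.4 -0.4  0. ] d [ -2.8   3.2 106.5] tcp [ 0.5127 -0.0737  0.1155] yaw 98.4 w 0.0939 F [-1.4 -0.5  0.1] t 9.0
```

View pics/w2.png

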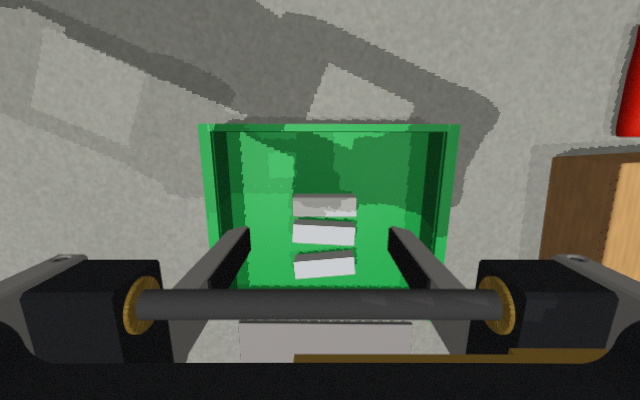

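The wrist view shows three bars at (324,206), (323,233) and (324,266). The wrist and top cameras agree within 2 mm, so I'll descend and grip.

Emit:
arm_command(
  targets=[-0.4, -0.4, 0, -1, 3.7, 30, -1, -0.4, -0.4, 0, -1, 3.7, 60, -1, -0.4, -0.4, 0, -1, 3.7, 85, -1, -0.4, -0.4, 0, -1, 3.7, 100, -1, -0.4, -0.4, 0, -1, 3.7, 106, -1, -0.4, -0.4, 0, -1, 3.7, 106, 1, -0.4, -0.4, 0, -1, 3.7, 106, 1, -0.4, -0.4, 0, -1, 3.7, 106, 1, -0.4, -0.4, 0, -1, 3.7, 106, 1, -0.4, -0.4, 0, -1, 3.7, 106, 1, -0.4, -0.4, 0, -1, 3.7, 106, 1, -0.4, -0.4, 0, -1, 3.7, 106, 1, -0.4, -0.4, 0, -1, 3.7, 106, 1, -0.4, -0.4, 0, -1, 3.7, 106, 1],
)

```text
time: 10.4
tool_pos: [0.5165, -0.0736, 0.0106]
ee_rot: [3.14, -0.0, 1.717]
wrist_force: [-0.3, -0.1, 5.3]
width: 0.0638
finger_force: 30.0
```

```bash
python3 -c "
from h import *
go(.600,.246,.17,196.6)"
```

```text
rv [  0.1   0.1 -98.2] d [ 304.   129.5 -159.2] tcp [ 0.5165 -0.0736  0.0106] yaw 98.4 w 0.0638 F [-0.3 -0.1  5.3] t 10.4
```

Emit:
arm_command(
  targets=[0, 0, 0, 0, 0, -40, 1, 0, 0, 0, 0, 0, -85, 1, 0, 0, 0, 0, 0, -130, 1, 0, 0, -98.2, 304, 129.5, -159, 1, 0, 0, -98.2, 304, 129.5, -159, 1, 0, 0, -98.2, 304, 129.5, -159, 1, 0, 0, -98.2, 304, 129.5, -159, 1, 0, 0, -98.2, 304, 129.5, -159, 1, 0, 0, -98.2, 304, 129.5, -159, 1, 0, 0, -98.2, 304, 129.5, -159, 1, 0, 0, -98.2, 304, 129.5, -159, 1, 0, 0, -98.2, 304, 129.5, -159, 1, 0, 0, -98.2, 304, 129.5, -159, 1, 0, 0, -98.2, 304, 129.5, -159, 1, 0, 0, -98.2, 304, 129.5, -159, 1, 0, 0, -98.2, 304, 129.5, -159, 1, 0, 0, -98.2, 304, 129.5, -159, 1],
)

```text
time: 12.1
tool_pos: [0.599, 0.2459, 0.1676]
ee_rot: [3.141, -0.003, -2.854]
wrist_force: [-0.2, 0.2, -1.7]
width: 0.0636
finger_force: 30.0
```

```bash
python3 - <<'E'
from h import *
T,o=tool();print(T[:3,3],o["width"],o["finger_force"])
s,P,T=wrist();cv2.imwrite("pics/w3.png",s["color"][:,:,::-1]);np.savez("w3.npz",P=P,T=T)
bars()
go(.618,.2516,.06,196.6)
E
```

```text
[0.59900035 0.24590178 0.1675565 ] 0.06360585924695618 29.99978005886078
top bar 203 [ 525.7 -141.5] [64.3 20.9] 14.0
top bar 204 [ 519.4 -105. ] [64.  20.3] 5.0
rv [ 0.1 -0.1 -0.1] d [-19.8  -0.  108. ] tcp [0.5992 0.246  0.1681] yaw -163.5 w 0.0641 F [ 0.5  0.1 -0.7] t 12.2
```

View pics/w3.png

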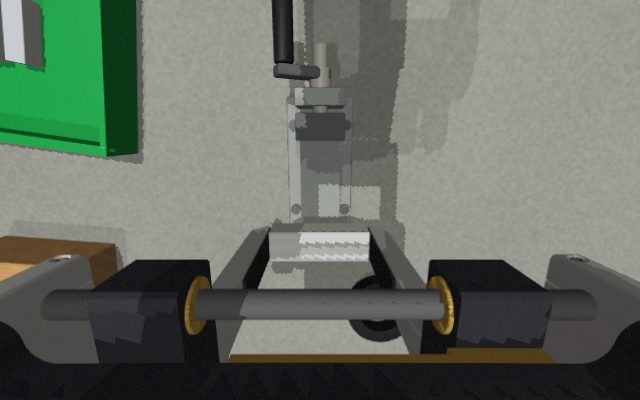

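The wrist view shows the vise from above with the bar held across it at (320,245). The moving jaw is at (320,125), the bracket at (320,97), and the crank handle at (283,30) on the vise -y side (about a quarter turn). Next I'll measure the vise frame.

```bash
python3 - <<'E'
from h import *
d=np.load("w3.npz");P=d["P"];z=P[...,2]
def fr(P,o,yaw):
    a=np.radians(yaw);return (P[...,:2]*1000-o)@np.array([[np.cos(a),-np.sin(a)],[np.sin(a),np.cos(a)]])
t=dict(np.load("top1.npz"));Pt=cloud(t,t["T"])
for nm,Q in [("wrist",P),("top",Pt)]:
    q=fr(Q,[569,237],16.7);z=Q[...,2]
    near=(abs(q[...,1])<60)
    for n,m in [("bracket",(q[...,0]>-92)&(q[...,0]<-64)&(abs(q[...,1])<35)&(z>.069)&(z<.076)),("movjaw",(q[...,0]>-66)&(q[...,0]<-20)&(abs(q[...,1])<35)&(z>.064)&(z<.071)),
      ("fixjaw",(q[...,0]>50)&(q[...,0]<95)&(abs(q[...,1])<40)&(z>.06)&(z<.072)),
      ("base",(abs(q[...,0])<100)&near&(z>.009)&(z<.016)),("bed",(abs(q[...,0])<80)&near&(z>.034)&(z<.038)),("handle",(q[...,0]<-104)&(q[...,0]>-170)&(abs(q[...,1])<60)&(z>.03)&(z<.12))]:
        if m.sum()<20: print(nm,n,m.sum());continue
        r=box(Q,m);e=np.percentile(q[m],[1,99],axis=0).round(1);print(nm,n,m.sum(),np.round(r[0],1),np.round(r[1],1),round(r[2],1),"x",e[:,0],"y",e[:,1],"z",np.percentile(z[m],[5,50,99]).round(4))
E
```

```text
wrist bracket 1185 [495.5 209.8] [27.6 58.8] 16.4 x [-91.5 -64.4] y [-27.5  24.2] z [0.0698 0.0725 0.0752]
wrist movjaw 1489 [522.3 223.6] [33.9 48. ] 16.5 x [-63.3 -31.6] y [-23.1  24.1] z [0.067  0.0685 0.0703]
wrist fixjaw 0
wrist base 2402 [564.8 236.2] [149.7  76.1] 16.5 x [-77.8  69.1] y [-37.3  38.1] z [0.0112 0.0125 0.0156]
wrist bed 3218 [568.7 237.4] [126.   43.9] 16.4 x [-62.1  62.2] y [-21.1  21.9] z [0.0354 0.0366 0.0379]
wrist handle 1351 [453.6 185.2] [42.8 48.2] 16.9 x [-144.6 -104.3] y [-39.6   6.7] z [0.0658 0.0833 0.0864]
top bracket 137 [494.1 214.3] [26.3 47.6] 15.6 x [-91.3 -66.5] y [-23.1  23.1] z [0.0693 0.0718 0.0757]
top movjaw 208 [520.8 223.4] [31.4 48.9] 15.4 x [-64.4 -34.7] y [-23.3  23.8] z [0.0649 0.0676 0.0707]
top fixjaw 187 [638.2 257.6] [23.5 48.2] 17.9 x [61.1 83.6] y [-23.8  23.6] z [0.0635 0.0677 0.0716]
top base 561 [569.4 237.1] [165.6  76.8] 16.5 x [-80.2  81.2] y [-38.   37.9] z [0.0095 0.0121 0.0159]
top bed 483 [568.6 236.1] [134.3  46.3] 16.5 x [-64.2  60.9] y [-22.3  21.8] z [0.0343 0.0359 0.0379]
top handle 212 [447.5 183.1] [55.3 48.1] 16.8 x [-158.4 -104.5] y [-40.5   5.6] z [0.0642 0.082  0.0883]
```

```bash
python3 -c "
from h import *
go(.6169,.2514,.042,196.5)"
```

```text
rv [ 0.1 -0.1  0. ] d [-1.87e+01  1.00e-01  1.26e+02] tcp [0.5992 0.246  0.1681] yaw -163.5 w 0.0641 F [ 0.5  0.1 -0.7] t 12.2
```

Emit:
arm_command(
  targets=[0, 0, 0, -18.7, 0, 30, 1, 0, 0, 0, -18.7, 0, 60, 1, 0, 0, 0, -18.7, 0, 90, 1, 0, 0, 0, -18.7, 0, 110, 1, 0, 0, 0, -18.7, 0, 120, 1, 0, 0, 0, -18.7, 0, 123, 1, 0, 0, 0, -18.7, 0, 126, 1, 0, 0, 0, -18.7, 0, 126, 1],
)

```text
time: 13.0
tool_pos: [0.618, 0.2518, 0.0439]
ee_rot: [3.141, 0.002, -2.852]
wrist_force: [-0.6, 0.2, -1.6]
width: 0.0638
finger_force: 30.0
```

```bash
python3 -c "
from h import *
go(.6169,.2514,.042,196.5)"
```

```text
rv [0.1 0.1 0.1] d [ 1.2 -0.   1.9] tcp [0.618  0.2518 0.0439] yaw -163.4 w 0.0638 F [-0.6  0.2 -1.6] t 13.0
```

Lower to contact, release, retreat and return to the box side.

Emit:
arm_command(
  targets=[0, 0, 0, 1, 0, 1.5, 1, 0, 0, 0, 1, 0, 3, 1, 0, 0, 0, 1, 0, 3, 1],
)

```text
time: 13.3
tool_pos: [0.6171, 0.2515, 0.0417]
ee_rot: [3.141, 0.002, -2.852]
wrist_force: [-0.7, 0.6, 4.4]
width: 0.0637
finger_force: 30.0
```

Emit:
arm_command(
  targets=[0, 0, 0, 1, 0, 3, -1, 0, 0, 0, 1, 0, 3, -1, 0, 0, 0, 1, 0, 3, -1, 0, 0, 0, 1, 0, 3, -1, 0, 0, 0, 1, 0, -40, -1, 0, 0, 0, 1, 0, -85, -1, 0, 0, 101.6, 194, -313, -85, -1, 0, 0, 101.6, 194, -313, -85, -1, 0, 0, 101.6, 194, -313, -85, -1, 0, 0, 101.6, 194, -313, -85, -1, 0, 0, 101.6, 194, -313, -85, -1, 0, 0, 101.6, 194, -313, -85, -1, 0, 0, 101.6, 194, -313, -85, -1, 0, 0, 101.6, 194, -313, -85, -1, 0, 0, 101.6, 194, -313, -85, -1, 0, 0, 101.6, 194, -313, -85, -1, 0, 0, 101.6, 194, -313, -85, -1, 0, 0, 101.6, 194, -313, -85, -1, 0, 0, 101.6, 194, -313, -85, -1],
)

```text
time: 15.2
tool_pos: [0.5197, -0.1043, 0.1243]
ee_rot: [-3.141, -0.001, 1.658]
wrist_force: [-0.1, -0.0, -0.5]
width: 0.0936
finger_force: 0.0
```

```bash
cat >> h.py <<'E'
def vbars():
    "bars on the vise bed from the top camera, in the vise frame"
    s=robot.snapshot("top");P=cloud(s,s["T"]);z=P[...,2];a=np.radians(16.5)
    q=(P[...,:2]*1000-[569,237.2])@np.array([[np.cos(a),-np.sin(a)],[np.sin(a),np.cos(a)]])
    m=(q[...,0]>-30)&(q[...,0]<61)&(abs(q[...,1])<50)&(z>.048)&(z<.0635)
    l,k,st,cc=cv2.connectedComponentsWithStats(m.astype(np.uint8))
    for i in range(1,l):
        if st[i,4]>20: r=cv2.minAreaRect(q[k==i].astype(np.float32));print("vise bar",st[i,4],np.round(r[0],1),np.round(r[1],1),round(r[2],1),np.nanmedian(z[k==i]).round(4))
E
python3 -c "
from h import *
vbars();wbars()
go(.5204,-.104,.0105,95.0)"
```

```text
vise bar 222 [49.5 -1. ] [22.8 64.3] 0.4 0.0557
wrist bar [208 107  22 125 623] [418.6 -81.2] [  1.4 123.3] 8.2 0.0253
wrist bar [ 289  191   63   21 1236] [ 521.6 -103. ] [63.9 20.2] 5.4 0.0254
wrist bar [ 292  221   62   28 1179] [ 527.9 -139.4] [64.  20.7] 13.7 0.0254
rv [-0.  -0.   0.1] d [  0.    0.7 113.9] tcp [ 0.5198 -0.1042  0.1244] yaw 95.1 w 0.0938 F [ 0.2 -0.1  0.6] t 15.3
```

Emit:
arm_command(
  targets=[0, 0, 0, 0, 0.7, 35, -1, 0, 0, 0, 0, 0.7, 70, -1, 0, 0, 0, 0, 0.7, 95, -1, 0, 0, 0, 0, 0.7, 108, -1, 0, 0, 0, 0, 0.7, 113, -1, 0, 0, 0, 0, 0.7, 113, 1, 0, 0, 0, 0, 0.7, 113, 1, 0, 0, 0, 0, 0.7, 113, 1, 0, 0, 0, 0, 0.7, 113, 1, 0, 0, 0, 0, 0.7, 113, 1, 0, 0, 0, 0, 0.7, 113, 1, 0, 0, 0, 0, 0.7, 113, 1, 0, 0, 0, 0, 0.7, 113, 1],
)

```text
time: 16.6
tool_pos: [0.5212, -0.1043, 0.0126]
ee_rot: [3.14, -0.0, 1.658]
wrist_force: [-0.7, 0.6, 5.1]
width: 0.064
finger_force: 30.0
```

```bash
python3 -c "
from h import *
a=np.radians(16.5)
for x in (28.5,7): print(x,569+x*np.cos(a),237.2+x*np.sin(a))
go(.5963,.2453,.15,196.5)"
```

```text
28.5 596.3263624437435 245.2944373240618
7 575.7117381440773 239.18810741292745
rv [ 1.000e-01  1.000e-01 -1.015e+02] d [ 341.7  105.3 -137.3] tcp [ 0.5212 -0.1043  0.0126] yaw 95.0 w 0.064 F [-0.7  0.6  5.1] t 16.6
```

Emit:
arm_command(
  targets=[0, 0, 0, 0, 0, -40, 1, 0, 0, 0, 0, 0, -85, 1, 0, 0, 0, 0, 0, -130, 1, 0, 0, -101.5, 341.7, 105.3, -137, 1, 0, 0, -101.5, 341.7, 105.3, -137, 1, 0, 0, -101.5, 341.7, 105.3, -137, 1, 0, 0, -101.5, 341.7, 105.3, -137, 1, 0, 0, -101.5, 341.7, 105.3, -137, 1, 0, 0, -101.5, 341.7, 105.3, -137, 1, 0, 0, -101.5, 341.7, 105.3, -137, 1, 0, 0, -101.5, 341.7, 105.3, -137, 1, 0, 0, -101.5, 341.7, 105.3, -137, 1, 0, 0, -101.5, 341.7, 105.3, -137, 1, 0, 0, -101.5, 341.7, 105.3, -137, 1, 0, 0, -101.5, 341.7, 105.3, -137, 1, 0, 0, -101.5, 341.7, 105.3, -137, 1, 0, 0, -101.5, 341.7, 105.3, -137, 1],
)

```text
time: 18.3
tool_pos: [0.5954, 0.2453, 0.1477]
ee_rot: [3.141, -0.002, -2.856]
wrist_force: [-0.7, 0.4, 0.0]
width: 0.0634
finger_force: 30.0
```

```bash
python3 -c "
from h import *
go(.5963,.2453,.044,196.5);bars()
s,P,T=wrist();q=(P-T[:3,3])@T[:3,:3]*1000
m=(abs(q[...,0])<40)&(abs(q[...,1])<30)&(q[...,2]>-40)&(q[...,2]<5)
print('held bar in tool',m.sum(),np.nanpercentile(q[m],[2,50,98],axis=0).round(1).tolist())"
```

```text
rv [ 0.1 -0.1 -0.2] d [ -1.1  -0.4 103.7] tcp [0.5954 0.2453 0.1477] yaw -163.7 w 0.0634 F [-0.7  0.4  0. ] t 18.3
top bar 205 [ 525.8 -141.2] [63.9 20.4] 13.7
held bar in tool 3448 [[-8.6, -28.8, -14.1], [3.7, 0.3, -12.7], [10.8, 28.8, 3.2]]
```

Emit:
arm_command(
  targets=[0, 0, -0.2, -1.6, -0.4, 35, 1, 0, 0, -0.2, -1.6, -0.4, 70, 1, 0, 0, -0.2, -1.6, -0.4, 90, 1, 0, 0, -0.2, -1.6, -0.4, 99, 1, 0, 0, -0.2, -1.6, -0.4, 102, 1, 0, 0, -0.2, -1.6, -0.4, 104.5, 1, 0, 0, -0.2, -1.6, -0.4, 105, 1, 0, 0, -0.2, -1.6, -0.4, 105, 1],
)

```text
time: 19.2
tool_pos: [0.5982, 0.2459, 0.0451]
ee_rot: [3.141, 0.002, -2.851]
wrist_force: [0.5, 0.3, -1.0]
width: 0.0638
finger_force: 30.0
```

Emit:
arm_command(
  targets=[0, 0, 0, 1.3, 0, 0, 1, 0, 0, 0, 1.3, 0, 1, 1, 0, 0, 0, 1.3, 0, 2.2, 1, 0, 0, 0, 1.3, 0, 2.2, 1],
)

```text
time: 19.6
tool_pos: [0.5965, 0.2454, 0.0436]
ee_rot: [3.141, 0.001, -2.85]
wrist_force: [-1.3, -1.6, 5.3]
width: 0.0637
finger_force: 30.0
```

Emit:
arm_command(
  targets=[0, 0, 0, 1.3, 0, 2, -1, 0, 0, 0, 1.3, 0, 2, -1, 0, 0, 0, 1.3, 0, 2, -1, 0, 0, 0, 1.3, 0, 2, -1, 0, 0, 0, 1.3, 0, -40, -1, 0, 0, 0, 1.3, 0, -85, -1, 0, 0, 92.9, 178, -349.5, -85, -1, 0, 0, 92.9, 178, -349.5, -85, -1, 0, 0, 92.9, 178, -349.5, -85, -1, 0, 0, 92.9, 178, -349.5, -85, -1, 0, 0, 92.9, 178, -349.5, -85, -1, 0, 0, 92.9, 178, -349.5, -85, -1, 0, 0, 92.9, 178, -349.5, -85, -1, 0, 0, 92.9, 178, -349.5, -85, -1, 0, 0, 92.9, 178, -349.5, -85, -1, 0, 0, 92.9, 178, -349.5, -85, -1, 0, 0, 92.9, 178, -349.5, -85, -1, 0, 0, 92.9, 178, -349.5, -85, -1, 0, 0, 92.9, 178, -349.5, -85, -1],
)

```text
time: 21.5
tool_pos: [0.5259, -0.1407, 0.1261]
ee_rot: [-3.141, -0.001, 1.814]
wrist_force: [-0.4, 0.3, 0.1]
width: 0.0939
finger_force: 0.0
```

```bash
python3 -c "
from h import *
vbars();wbars()
go(.5268,-.1403,.0105,103.8)"
```

```text
vise bar 441 [38.2 -1. ] [45.4 64.5] 0.6 0.0558
wrist bar [221  46   8 181 821] [ 421.9 -104. ] [  1.4 169.5] 8.2 0.0251
wrist bar [ 290  191   62   20 1186] [ 527.9 -139. ] [63.4 19.4] 13.8 0.0254
rv [-0.  -0.1  0.1] d [ -0.    1.  115.6] tcp [ 0.5259 -0.1406  0.1261] yaw 103.9 w 0.0938 F [ 1.2  0.1 -0.6] t 21.6
```

Emit:
arm_command(
  targets=[0, 0, 0, 0, 1, 35, -1, 0, 0, 0, 0, 1, 70, -1, 0, 0, 0, 0, 1, 95, -1, 0, 0, 0, 0, 1, 108, -1, 0, 0, 0, 0, 1, 115, -1, 0, 0, 0, 0, 1, 115, 1, 0, 0, 0, 0, 1, 115, 1, 0, 0, 0, 0, 1, 115, 1, 0, 0, 0, 0, 1, 115, 1, 0, 0, 0, 0, 1, 115, 1, 0, 0, 0, 0, 1, 115, 1, 0, 0, 0, 0, 1, 115, 1, 0, 0, 0, 0, 1, 115, 1],
)

```text
time: 22.9
tool_pos: [0.5276, -0.1408, 0.0124]
ee_rot: [3.14, 0.0, 1.811]
wrist_force: [0.4, 0.7, 5.9]
width: 0.0635
finger_force: 30.0
```

```bash
python3 -c "
from h import *
go(.5757,.2392,.15,196.5)"
```

```text
rv [  0.    0.1 -92.7] d [ 357.5  137.4 -137.5] tcp [ 0.5276 -0.1408  0.0124] yaw 103.8 w 0.0635 F [0.4 0.7 5.9] t 22.9
```

Emit:
arm_command(
  targets=[0, 0, 0, 0, 0, -40, 1, 0, 0, 0, 0, 0, -85, 1, 0, 0, 0, 0, 0, -130, 1, 0, 0, -92.7, 357.5, 137.4, -137, 1, 0, 0, -92.7, 357.5, 137.4, -137, 1, 0, 0, -92.7, 357.5, 137.4, -137, 1, 0, 0, -92.7, 357.5, 137.4, -137, 1, 0, 0, -92.7, 357.5, 137.4, -137, 1, 0, 0, -92.7, 357.5, 137.4, -137, 1, 0, 0, -92.7, 357.5, 137.4, -137, 1, 0, 0, -92.7, 357.5, 137.4, -137, 1, 0, 0, -92.7, 357.5, 137.4, -137, 1, 0, 0, -92.7, 357.5, 137.4, -137, 1, 0, 0, -92.7, 357.5, 137.4, -137, 1, 0, 0, -92.7, 357.5, 137.4, -137, 1, 0, 0, -92.7, 357.5, 137.4, -137, 1, 0, 0, -92.7, 357.5, 137.4, -137, 1],
)

```text
time: 24.6
tool_pos: [0.575, 0.2392, 0.148]
ee_rot: [3.141, -0.001, -2.856]
wrist_force: [-0.9, -0.1, -0.3]
width: 0.0636
finger_force: 30.0
```

```bash
python3 -c "
from h import *
go(.5757,.2392,.044,196.5)
s,P,T=wrist();q=(P-T[:3,3])@T[:3,:3]*1000
m=(abs(q[...,0])<40)&(abs(q[...,1])<30)&(q[...,2]>-40)&(q[...,2]<5)
print('held bar in tool',m.sum(),np.nanpercentile(q[m],[2,50,98],axis=0).round(1).tolist())"
```

```text
rv [ 0.1 -0.1 -0.1] d [ -0.8  -0.3 104. ] tcp [0.575  0.2392 0.148 ] yaw -163.6 w 0.0636 F [-0.9 -0.1 -0.3] t 24.6
held bar in tool 3467 [[-8.5, -28.8, -14.3], [3.8, 0.3, -12.9], [10.9, 28.8, 3.0]]
```

Emit:
arm_command(
  targets=[0, 0, -0.2, 0.5, -0.4, 35, 1, 0, 0, -0.2, 0.5, -0.4, 70, 1, 0, 0, -0.2, 0.5, -0.4, 90, 1, 0, 0, -0.2, 0.5, -0.4, 99, 1, 0, 0, -0.2, 0.5, -0.4, 103, 1, 0, 0, -0.2, 0.5, -0.4, 106, 1, 0, 0, -0.2, 0.5, -0.4, 107.2, 1, 0, 0, -0.2, 0.5, -0.4, 107.2, 1],
)

```text
time: 25.45
tool_pos: [0.5758, 0.2392, 0.0435]
ee_rot: [3.141, 0.002, -2.851]
wrist_force: [-0.4, -0.0, 4.5]
width: 0.0638
finger_force: 30.0
```

Emit:
arm_command(
  targets=[0, 0, 0, 0, 0, 0, -1, 0, 0, 0, 0, 0, 0, -1, 0, 0, 0, 0, 0, 0, -1, 0, 0, 0, 0, 0, 0, -1, 0, 0, 0, 0, 0, -40, -1, 0, 0, 0, 0, 0, -85, -1, 0, 0, 0, 0, 0, -135, -1, 0, 0, 0, 143, -145, -155, -1, 0, 0, 0, 143, -145, -155, -1, 0, 0, 0, 143, -145, -155, -1, 0, 0, 0, 143, -145, -155, -1, 0, 0, 0, 143, -145, -155, -1, 0, 0, 0, 143, -145, -155, -1],
)

```text
time: 26.75
tool_pos: [0.4795, 0.0582, 0.1967]
ee_rot: [3.141, 0.001, -2.853]
wrist_force: [-0.2, 0.1, -0.5]
width: 0.0939
finger_force: 0.0
```

```bash
python3 - <<'E'
from h import *
vbars()
s=robot.snapshot("top");cv2.imwrite("pics/t2.png",cv2.resize(s["color"][160:300,190:400,::-1],None,fx=3,fy=3))
P=cloud(s,s["T"]);z=P[...,2];a=np.radians(16.5)
q=(P[...,:2]*1000-[569,237.2])@np.array([[np.cos(a),-np.sin(a)],[np.sin(a),np.cos(a)]])
m=(q[...,0]>-156)&(q[...,0]<-110)&(abs(q[...,1])<60)&(z>.02)&(z<.12)
for i in range(-155,-105,10):
    k=m&(abs(q[...,0]-i)<5)&(z>.06)
    if k.sum(): print(i,k.sum(),np.percentile(q[k][:,1],[2,98]).round(1),np.percentile(z[k],[50,95]).round(4))
go(.4476,.2012,.2,196.5)
E
```

```text
vise bar 661 [27.4 -1.1] [64.9 67.2] 89.9 0.0558
-155 2 [-24.8 -23.8] [0.08   0.0815]
-145 4 [-26.2 -24.5] [0.0812 0.0824]
-135 4 [-25.6 -23.7] [0.0795 0.0802]
-125 3 [-26.1 -24.2] [0.078  0.0823]
-115 29 [-27.9   5.5] [0.0667 0.0822]
rv [ 0.1 -0.   0.2] d [ -9.7 144.9  -3.7] tcp [0.4799 0.0596 0.1961] yaw -163.3 w 0.094 F [0.3 0.4 0.2] t 26.85
```

View pics/t2.png

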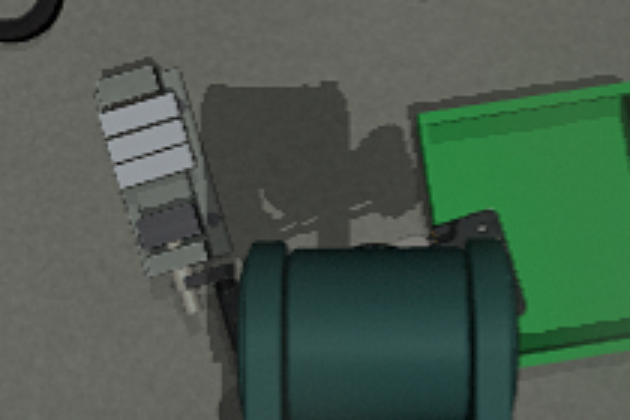

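The top crop shows three bars side by side at about (145,140), square to the bed. I'll move over the crank handle now.

```bash
python3 -c "
from h import *
go(.4447,.1674,.15,196.5)"
```

```text
rv [ 0.1 -0.   0.2] d [  2.8 113.3  46.2] tcp [0.4799 0.0596 0.1961] yaw -163.3 w 0.094 F [0.3 0.4 0.2] t 26.85
```

Emit:
arm_command(
  targets=[0, 0, 0.2, 2.8, 60, 0, -1, 0, 0, 0.2, 2.8, 113.3, 0, -1, 0, 0, 0.2, 2.8, 113.3, 46, -1, 0, 0, 0.2, 2.8, 113.3, 46, -1, 0, 0, 0.2, 2.8, 113.3, 46, -1],
)

```text
time: 27.35
tool_pos: [0.4436, 0.1674, 0.1491]
ee_rot: [3.141, -0.004, -2.851]
wrist_force: [0.9, -0.6, 0.3]
width: 0.0939
finger_force: 0.0
```

```bash
python3 - <<'E'
from h import *
s,P,T=wrist();z=P[...,2];a=np.radians(16.5)
q=(P[...,:2]*1000-[569,237.2])@np.array([[np.cos(a),-np.sin(a)],[np.sin(a),np.cos(a)]])
for i in range(-165,-105,6):
    k=(abs(q[...,0]-i)<3)&(abs(q[...,1])<60)&(z>.06)&(z<.11)
    if k.sum()>5: print(i,k.sum(),np.percentile(q[k][:,1],[2,98]).round(1),np.percentile(z[k],[50,98]).round(4))
go(.4447,.1674,.062,196.5)
E
```

```text
-159 59 [-39.7 -25.1] [0.0793 0.0843]
-153 128 [-40.8 -24.2] [0.0838 0.0857]
-147 120 [-40.8 -24.1] [0.084  0.0863]
-141 121 [-40.9 -24.1] [0.0838 0.0859]
-135 116 [-40.9 -24.1] [0.0842 0.086 ]
-129 116 [-40.9 -24. ] [0.0838 0.086 ]
-123 117 [-41.  -23.9] [0.0839 0.086 ]
-117 190 [-41.    6.1] [0.0811 0.0858]
-111 191 [-41.    5.7] [0.0809 0.0859]
rv [0. 0. 0.] d [ 0.4  0.4 89.2] tcp [0.4452 0.1671 0.1512] yaw -163.5 w 0.0936 F [ 0.2  0.2 -0.1] t 27.4
```

Emit:
arm_command(
  targets=[0, 0, 0, 0.4, -0.3, 40, -1, 0, 0, 0, 0.4, -0.3, 75, -1, 0, 0, 0, 0.4, -0.3, 89, -1, 0, 0, 0, 0.4, -0.3, 89, -1, 0, 0, 0, 0.4, -0.3, 89, 1, 0, 0, 0, 0.4, -0.3, 89, 1, 0, 0, 0, 0.4, -0.3, 89, 1, 0, 0, 0, 0.4, -0.3, 89, 1, 0, 0, 0, 0.4, -0.3, 89, 1, 0, 0, 0, 0.4, -0.3, 89, 1, 0, 0, 0, 0.4, -0.3, 89, 1, 0, 0, 0, 0.4, -0.3, 89, 1, 0, 0, 0, 0.4, -0.3, 89, 1, 0, 0, 0, 0.4, -0.3, 89, 1, 0, 0, 0, 0.4, -0.3, 89, 1, 0, 0, 0, 0.4, -0.3, 89, 1, 0, 0, 0, 0.4, -0.3, 89, 1],
)

```text
time: 29.1
tool_pos: [0.4436, 0.167, 0.0612]
ee_rot: [3.139, -0.001, -2.854]
wrist_force: [-1.4, 2.9, 0.3]
width: 0.0169
finger_force: 30.0
```

```bash
python3 - <<'E'
from h import *
T,o=tool();print(T[:3,3],o["width"],o["finger_force"],o["wrist_force"].round(1))
t0=np.radians(62.3)
# handle y=-36 sin t, z=36 cos t ; tool y = +vise y, tool z down
for d in range(0,361,18):
    t=t0+np.radians(d);print(d,[round(-36*(np.sin(t)-np.sin(t0)),1),round(-36*(np.cos(t)-np.cos(t0)),1)],end=" ")
E
```

```text
[0.44361992 0.16696239 0.06118322] 0.016934904430044712 29.990715980529785 [-1.4  2.9  0.3]
0 [np.float64(-0.0), np.float64(-0.0)] 18 [np.float64(-3.6), np.float64(10.7)] 36 [np.float64(-3.7), np.float64(21.9)] 54 [np.float64(-0.4), np.float64(32.7)] 72 [np.float64(6.1), np.float64(41.9)] 90 [np.float64(15.1), np.float64(48.6)] 108 [np.float64(25.8), np.float64(52.2)] 126 [np.float64(37.1), np.float64(52.4)] 144 [np.float64(47.8), np.float64(49.0)] 162 [np.float64(57.0), np.float64(42.5)] 180 [np.float64(63.7), np.float64(33.5)] 198 [np.float64(67.4), np.float64(22.8)] 216 [np.float64(67.5), np.float64(11.5)] 234 [np.float64(64.1), np.float64(0.8)] 252 [np.float64(57.6), np.float64(-8.4)] 270 [np.float64(48.6), np.float64(-15.1)] 288 [np.float64(37.9), np.float64(-18.8)] 306 [np.float64(26.7), np.float64(-18.9)] 324 [np.float64(15.9), np.float64(-15.5)] 342 [np.float64(6.7), np.float64(-9.0)] 360 [np.float64(0.0), np.float64(-0.0)]
```

Emit:
arm_command(
  targets=[0, 0, 0, 0, -3.6, 10.7, 1, 0, 0, 0, 0, -3.7, 21.9, 1, 0, 0, 0, 0, -0.4, 32.7, 1, 0, 0, 0, 0, 6.1, 41.9, 1, 0, 0, 0, 0, 15.1, 48.6, 1],
)

```text
time: 29.6
tool_pos: [0.4397, 0.1809, 0.0135]
ee_rot: [3.141, -0.0, -2.854]
wrist_force: [-4.5, 1.5, 10.2]
width: 0.0169
finger_force: 30.0
```

```bash
python3 -c "
from h import *
T,o=tool();print(T[:3,3],o['width'],o['finger_force'],o['wrist_force'].round(1))
s=robot.snapshot('scene');cv2.imwrite('pics/s2.png',cv2.resize(s['color'][110:230,280:440,::-1],None,fx=4,fy=4))"
```

```text
[0.43973007 0.18088366 0.01353093] 0.01688621925377106 29.992919862270355 [-4.5  1.5 10.2]
```

View pics/s2.png

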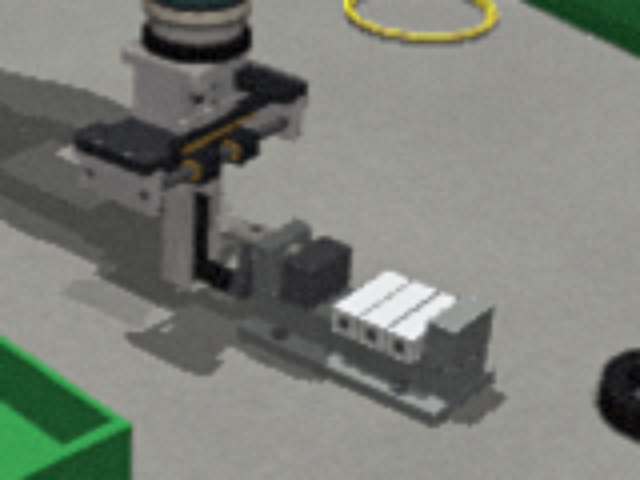

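The crop shows the fingers holding the handle sleeve near the bottom of its circle at (210,275), and the crank turns with them. I'll keep winding one turn per call.

Emit:
arm_command(
  targets=[0, 0, 0, 0, 10.7, 3.6, 1, 0, 0, 0, 0, 22, 3.8, 1, 0, 0, 0, 0, 32.7, 0.4, 1, 0, 0, 0, 0, 41.9, -6.1, 1, 0, 0, 0, 0, 48.6, -15.1, 1, 0, 0, 0, 0, 52.3, -25.8, 1, 0, 0, 0, 0, 52.4, -37.1, 1, 0, 0, 0, 0, 49, -47.8, 1, 0, 0, 0, 0, 42.5, -57, 1, 0, 0, 0, 0, 33.5, -63.7, 1],
)

```text
time: 30.65
tool_pos: [0.4298, 0.2134, 0.0779]
ee_rot: [3.138, -0.0, -2.853]
wrist_force: [-1.7, 3.1, -2.7]
width: 0.017
finger_force: 30.0
```

Emit:
arm_command(
  targets=[0, 0, 0, 0, -10.7, -3.6, 1, 0, 0, 0, 0, -22, -3.8, 1, 0, 0, 0, 0, -32.7, -0.4, 1, 0, 0, 0, 0, -41.9, 6.1, 1, 0, 0, 0, 0, -48.6, 15.1, 1, 0, 0, 0, 0, -52.3, 25.8, 1, 0, 0, 0, 0, -52.4, 37.1, 1, 0, 0, 0, 0, -49, 47.8, 1, 0, 0, 0, 0, -42.5, 57, 1, 0, 0, 0, 0, -33.5, 63.7, 1],
)

```text
time: 31.65
tool_pos: [0.44, 0.1802, 0.0138]
ee_rot: [3.141, -0.0, -2.855]
wrist_force: [-6.3, 1.7, 11.6]
width: 0.0169
finger_force: 30.0
```

```bash
cat >> h.py <<'E'
def st():
    T,o=tool();print("tcp",T[:3,3].round(4),"w",round(float(o['width']),4),"ff",round(float(o['finger_force']),1),"F",o['wrist_force'].round(1),"t",o["time"])
    a=np.radians(16.5);V=np.array([[np.cos(a),-np.sin(a)],[np.sin(a),np.cos(a)]])
    p=(T[:2,3]*1000-[569,237.2])@V;print("tool in vise",p.round(1),"handle angle",np.degrees(np.arctan2(-p[1],T[2,3]*1000+15.5-60)).round(1))
    s=robot.snapshot("top");P=cloud(s,s["T"]);z=P[...,2];q=(P[...,:2]*1000-[569,237.2])@V
    m=(q[...,0]>-66)&(q[...,0]<40)&(abs(q[...,1])<15)&(z>.064)&(z<.071)
    if m.sum()>5: print("jaw x",np.percentile(q[m][:,0],[3,97]).round(1))
E
python3 -c "
from h import *
st();vbars()"
```

```text
tcp [0.44   0.1802 0.0138] w 0.0169 ff 30.0 F [-6.3  1.7 11.6] t 31.65
tool in vise [-139.9  -18.1] handle angle 149.5
jaw x [-63.1 -20.6]
vise bar 663 [27.3 -1. ] [64.4 67.4] 89.9 0.0557
```

Emit:
arm_command(
  targets=[0, 0, 0, 0, 10.7, 3.6, 1, 0, 0, 0, 0, 22, 3.8, 1, 0, 0, 0, 0, 32.7, 0.4, 1, 0, 0, 0, 0, 41.9, -6.1, 1, 0, 0, 0, 0, 48.6, -15.1, 1, 0, 0, 0, 0, 52.3, -25.8, 1, 0, 0, 0, 0, 52.4, -37.1, 1, 0, 0, 0, 0, 49, -47.8, 1, 0, 0, 0, 0, 42.5, -57, 1, 0, 0, 0, 0, 33.5, -63.7, 1],
)

```text
time: 32.75
tool_pos: [0.4299, 0.2133, 0.078]
ee_rot: [3.139, -0.0, -2.853]
wrist_force: [-1.7, 3.2, -3.7]
width: 0.0175
finger_force: 30.0
```

Emit:
arm_command(
  targets=[0, 0, 0, 0, -10.7, -3.6, 1, 0, 0, 0, 0, -22, -3.8, 1, 0, 0, 0, 0, -32.7, -0.4, 1, 0, 0, 0, 0, -41.9, 6.1, 1, 0, 0, 0, 0, -48.6, 15.1, 1, 0, 0, 0, 0, -52.3, 25.8, 1, 0, 0, 0, 0, -52.4, 37.1, 1, 0, 0, 0, 0, -49, 47.8, 1, 0, 0, 0, 0, -42.5, 57, 1, 0, 0, 0, 0, -33.5, 63.7, 1],
)

```text
time: 33.75
tool_pos: [0.4401, 0.18, 0.014]
ee_rot: [3.141, -0.0, -2.855]
wrist_force: [-5.0, 0.1, 12.0]
width: 0.0169
finger_force: 30.0
```

```bash
python3 -c "
from h import *
st();vbars()"
```

```text
tcp [0.4401 0.18   0.014 ] w 0.0169 ff 30.0 F [-5.   0.1 12. ] t 33.75
tool in vise [-139.9  -18.3] handle angle 149.1
jaw x [-62.6  -8.4]
vise bar 657 [26.3 -1.3] [64.3 69.5] 89.6 0.0559
```

Emit:
arm_command(
  targets=[0, 0, 0, 0, 10.7, 3.6, 1, 0, 0, 0, 0, 22, 3.8, 1, 0, 0, 0, 0, 32.7, 0.4, 1, 0, 0, 0, 0, 41.9, -6.1, 1, 0, 0, 0, 0, 48.6, -15.1, 1, 0, 0, 0, 0, 52.3, -25.8, 1, 0, 0, 0, 0, 52.4, -37.1, 1, 0, 0, 0, 0, 49, -47.8, 1, 0, 0, 0, 0, 42.5, -57, 1, 0, 0, 0, 0, 33.5, -63.7, 1],
)

```text
time: 34.85
tool_pos: [0.4299, 0.2134, 0.078]
ee_rot: [3.139, -0.0, -2.853]
wrist_force: [-1.6, 2.3, -4.1]
width: 0.0172
finger_force: 30.0
```

```bash
python3 -c "
from h import *
st();vbars()"
```

```text
tcp [0.4299 0.2134 0.078 ] w 0.0172 ff 30.0 F [-1.6  2.3 -4.1] t 34.85
tool in vise [-140.2   16.7] handle angle -26.4
jaw x [-62.5  -2.7]
vise bar 635 [22.  -1.5] [76.8 64.6] 0.0 0.0559
```

Emit:
arm_command(
  targets=[0, 0, 0, 0, -10.7, -3.6, 1, 0, 0, 0, 0, -22, -3.8, 1, 0, 0, 0, 0, -32.7, -0.4, 1, 0, 0, 0, 0, -32.7, -0.4, 1],
)

```text
time: 35.35
tool_pos: [0.4396, 0.1805, 0.0766]
ee_rot: [3.141, -0.001, -2.856]
wrist_force: [-1.9, 0.4, -2.7]
width: 0.0172
finger_force: 30.0
```

Emit:
arm_command(
  targets=[0, 0, 0, 0, -4.9, 2.9, 1, 0, 0, 0, 0, -9.2, 6.5, 1, 0, 0, 0, 0, -9.2, 6.5, 1],
)

```text
time: 35.65
tool_pos: [0.442, 0.1725, 0.0698]
ee_rot: [3.141, -0.001, -2.854]
wrist_force: [-2.4, 3.2, -2.3]
width: 0.0172
finger_force: 30.0
```

```bash
python3 -c "
from h import *
st();vbars()"
```

```text
tcp [0.442  0.1725 0.0698] w 0.0172 ff 30.0 F [-2.4  3.2 -2.3] t 35.65
tool in vise [-140.1  -26. ] handle angle 45.7
jaw x [-62.    0.1]
vise bar 634 [22.7 -1.3] [65.1 76.8] 89.2 0.0558
```

Emit:
arm_command(
  targets=[0, 0, 0, 0, -3.7, 4.3, 1, 0, 0, 0, 0, -6.7, 9, 1, 0, 0, 0, 0, -6.7, 9, 1],
)

```text
time: 36.05
tool_pos: [0.4437, 0.1668, 0.0611]
ee_rot: [3.139, -0.001, -2.854]
wrist_force: [-2.5, 3.6, -2.5]
width: 0.017
finger_force: 30.0
```

Emit:
arm_command(
  targets=[0, 0, 0, 0, -2.2, 5.2, 1, 0, 0, 0, 0, -3.6, 10.7, 1, 0, 0, 0, 0, -3.6, 10.7, 1],
)

```text
time: 36.35
tool_pos: [0.4447, 0.1639, 0.0517]
ee_rot: [3.139, -0.0, -2.853]
wrist_force: [-5.0, 5.0, 4.8]
width: 0.0172
finger_force: 30.0
```

```bash
python3 -c "
from h import *
st();vbars()"
```

```text
tcp [0.4447 0.1639 0.0517] w 0.0172 ff 30.0 F [-5.   5.   4.8] t 36.35
tool in vise [-140.  -35.] handle angle 78.4
jaw x [-62.    0.4]
vise bar 620 [31.6 -0.9] [59.  64.9] 0.2 0.0559
```

Emit:
arm_command(
  targets=[0, 0, 0, 0, -0.3, 2, 1, 0, 0, 0, 0, -0.3, 4, 1, 0, 0, 0, 0, -0.3, 4, 1],
)

```text
time: 36.75
tool_pos: [0.4449, 0.1636, 0.0489]
ee_rot: [3.139, 0.0, -2.853]
wrist_force: [-7.8, 3.8, 10.1]
width: 0.0167
finger_force: 30.0
```

Emit:
arm_command(
  targets=[0, 0, 0, 0, 0, 2, 1, 0, 0, 0, 0, 0, 2, 1, 0, 0, 0, 0, 0, 2, 1, 0, 0, 0, 0, 0, 2, 1, 0, 0, 0, 0, 0, 2, 1],
)

```text
time: 37.25
tool_pos: [0.4449, 0.1634, 0.0472]
ee_rot: [3.139, 0.0, -2.853]
wrist_force: [-8.6, 2.9, 11.5]
width: 0.0172
finger_force: 30.0
```

Emit:
arm_command(
  targets=[0, 0, 0, 0, 0.5, 3, 1, 0, 0, 0, 0, 0.5, 3, 1, 0, 0, 0, 0, 0.5, 3, 1, 0, 0, 0, 0, 0.5, 3, 1],
)

```text
time: 37.65
tool_pos: [0.4449, 0.1634, 0.0445]
ee_rot: [3.141, 0.0, -2.853]
wrist_force: [-9.0, 2.3, 12.2]
width: 0.0173
finger_force: 30.0
```

```bash
python3 -c "
from h import *
st();vbars()
s=robot.snapshot('scene');cv2.imwrite('pics/s3.png',cv2.resize(s['color'][110:230,280:440,::-1],None,fx=4,fy=4))"
```

```text
tcp [0.4449 0.1634 0.0445] w 0.0173 ff 30.0 F [-9.   2.3 12.2] t 37.65
tool in vise [-139.9  -35.5] handle angle 90.0
jaw x [-61.3   1. ]
vise bar 620 [26.2 -1.1] [64.5 69.1] 89.7 0.0558
```

View pics/s3.png

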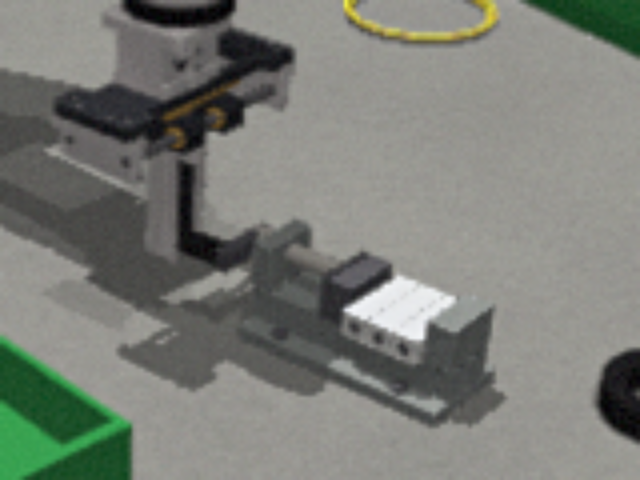

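The crop shows the moving jaw up against the pack at (355,285). I'll tighten in small steps while watching the force.

Emit:
arm_command(
  targets=[0, 0, 0, 0, 0.3, 2.5, 1, 0, 0, 0, 0, 0.6, 5, 1, 0, 0, 0, 0, 0.6, 5, 1, 0, 0, 0, 0, 0.6, 5, 1],
)

```text
time: 38.2
tool_pos: [0.4449, 0.1637, 0.0402]
ee_rot: [3.141, 0.0, -2.853]
wrist_force: [-9.5, 0.1, 14.6]
width: 0.0172
finger_force: 30.0
```

Emit:
arm_command(
  targets=[0, 0, 0, 0, 0.6, 5, -1, 0, 0, 0, 0, 0.6, 5, -1, 0, 0, 0, 0, 0.6, 5, -1, 0, 0, 0, 0, 0.6, 5, -1, 0, 0, 0, 0, 0.6, 5, -1, 0, 0, 0, 0, 0.6, 5, -1, 0, 0, 0, 0, 0, -30, -1, 0, 0, 0, 0, 0, -70, -1, 0, 0, 0, 0, 0, -120, -1, 0, 0, 0, 0, 0, -160, -1, 0, 0, 0, 50, -80, -170, -1, 0, 0, 0, 50, -120, -170, -1, 0, 0, 0, 50, -160, -170, -1, 0, 0, 0, 50, -160, -170, -1],
)

```text
time: 39.6
tool_pos: [0.4424, -0.0075, 0.207]
ee_rot: [-3.14, 0.0, -2.857]
wrist_force: [0.2, 0.5, -1.0]
width: 0.0943
finger_force: 0.0
```

```bash
python3 - <<'E'
from h import *
st();vbars()
s=robot.snapshot("top");P=cloud(s,s["T"]);z=P[...,2];a=np.radians(16.5)
q=(P[...,:2]*1000-[569,237.2])@np.array([[np.cos(a),-np.sin(a)],[np.sin(a),np.cos(a)]])
for n,m in [("handle",(q[...,0]>-156)&(q[...,0]<-122)&(abs(q[...,1])<60)&(z>.02)&(z<.12)),("lid",(q[...,0]<200)&(P[...,1]<-.22)&(P[...,1]>-.42)&(P[...,0]>.47)&(P[...,0]<.64)&(z>-.01)&(z<.02))]:
    if m.sum()>5: print(n,m.sum(),np.percentile(q[m],[3,97],axis=0).round(1).tolist(),np.percentile(z[m],[5,50,95]).round(4))
v=cv2.resize(s["color"][160:280,190:400,::-1],None,fx=3,fy=3)
t=robot.snapshot('scene')
cv2.imwrite('pics/s4.png',np.vstack([cv2.resize(t['color'][110:230,280:490,::-1],None,fx=2.5,fy=2.5),cv2.resize(v,(525,290))]))
E
```

```text
tcp [ 0.4424 -0.0075  0.207 ] w 0.0943 ff 0.0 F [ 0.2  0.5 -1. ] t 39.6
tool in vise [-190.9 -198.7] handle angle 50.7
jaw x [-62.3   0.1]
vise bar 623 [31.3 -0.9] [65.4 59.1] 90.0 0.056
handle 108 [[-154.5, -42.2], [-123.0, -25.5]] [0.0736 0.0798 0.0833]
lid 4550 [[-258.5, -627.8], [-84.2, -432.1]] [0.     0.0057 0.0097]
```

View pics/s4.png

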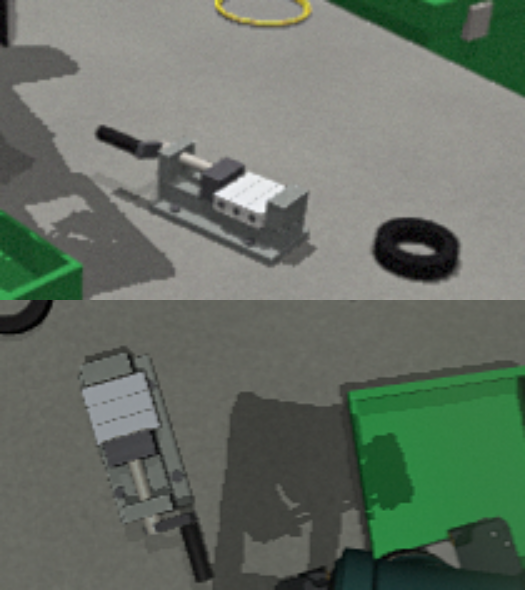

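The pack is gripped flush. However, the handle stands at about 68°, less than the fingers had reached, so the pads slid down the sleeve. I'll check the grip by pressing on the handle from above with closed fingers.

```bash
python3 -c "
from h import *
a=np.radians(16.5);c,s=np.cos(a),np.sin(a)
x,y=569-139*c+34*s,237.2-139*s-34*c
go(x/1000,y/1000,.10,196.5)"
```

```text
rv [ 0.1 -0.  -0.1] d [-51.  161.2 106.6] tcp [ 0.4422 -0.004   0.2063] yaw -163.6 w 0.094 F [-0.7  1.   1.2] t 39.8
```

Emit:
arm_command(
  targets=[0, 0, 0, -51, 60, 0, 1, 0, 0, 0, -51, 110, 0, 1, 0, 0, 0, -51, 161, 0, 1, 0, 0, 0, -51, 161, 50, 1, 0, 0, 0, -51, 161, 50, 1, 0, 0, 0, -51, 161, 50, 1, 0, 0, 0, -51, 161, 50, 1, 0, 0, 0, -51, 161, 50, 1, 0, 0, 0, -51, 161, 50, 1, 0, 0, 0, -51, 161, 50, 1, 0, 0, 0, -51, 161, 90, 1, 0, 0, 0, -51, 161, 107, 1, 0, 0, 0, -51, 161, 107, 1, 0, 0, 0, -51, 161, 117, 1, 0, 0, 0, -51, 161, 117, 1],
)

```text
time: 41.3
tool_pos: [0.4456, 0.1647, 0.0896]
ee_rot: [3.141, -0.0, -2.854]
wrist_force: [-0.0, -0.6, 0.1]
width: 0.0006
finger_force: 0.0
```

Emit:
arm_command(
  targets=[0, 0, 0, 0, 0, 2, 1, 0, 0, 0, 0, 0, 4, 1, 0, 0, 0, 0, 0, 4, 1],
)

```text
time: 41.6
tool_pos: [0.4456, 0.1649, 0.0859]
ee_rot: [3.141, -0.0, -2.854]
wrist_force: [0.5, 0.1, 0.8]
width: 0.0007
finger_force: 0.0
```

Emit:
arm_command(
  targets=[0, 0, 0, 0, 0, 1.5, 1, 0, 0, 0, 0, 0, 3, 1, 0, 0, 0, 0, 0, 3, 1],
)

```text
time: 41.9
tool_pos: [0.4452, 0.1648, 0.0824]
ee_rot: [3.141, -0.001, -2.854]
wrist_force: [-0.4, -0.2, -1.0]
width: 0.0003
finger_force: 0.0
```

Emit:
arm_command(
  targets=[0, 0, 0, 0, 0, 1, 1, 0, 0, 0, 0, 0, 2, 1, 0, 0, 0, 0, 0, 2, 1],
)

```text
time: 42.2
tool_pos: [0.4455, 0.1649, 0.0815]
ee_rot: [3.141, -0.0, -2.854]
wrist_force: [-1.3, -1.0, 4.9]
width: 0.0002
finger_force: 2.2
```

Emit:
arm_command(
  targets=[0, 0, 0, 0, 0, 1, 1, 0, 0, 0, 0, 0, 1.5, 1, 0, 0, 0, 0, 0, 1.5, 1],
)

```text
time: 42.5
tool_pos: [0.4455, 0.1648, 0.0804]
ee_rot: [3.141, 0.0, -2.854]
wrist_force: [-2.7, -0.9, 7.6]
width: 0.0001
finger_force: 3.5
```

Emit:
arm_command(
  targets=[0, 0, 0, 0, 0, 1, 1, 0, 0, 0, 0, 0, 1.5, 1, 0, 0, 0, 0, 0, 1.5, 1],
)

```text
time: 42.8
tool_pos: [0.4455, 0.1648, 0.0791]
ee_rot: [3.141, 0.0, -2.854]
wrist_force: [-3.3, -0.9, 7.4]
width: 0.0007
finger_force: 3.9
```

Emit:
arm_command(
  targets=[0, 0, 0, 0, 0, 1, 1, 0, 0, 0, 0, 0, 2, 1, 0, 0, 0, 0, 0, 2, 1],
)

```text
time: 43.1
tool_pos: [0.4456, 0.1648, 0.0773]
ee_rot: [3.141, 0.0, -2.854]
wrist_force: [-3.5, -0.3, 9.6]
width: 0.0002
finger_force: 4.4
```

Emit:
arm_command(
  targets=[0, 0, 0, 0, 0, 1, 1, 0, 0, 0, 0, 0, 2, 1, 0, 0, 0, 0, 0, 2, 1],
)

```text
time: 43.4
tool_pos: [0.4456, 0.1648, 0.0756]
ee_rot: [3.141, 0.0, -2.854]
wrist_force: [-4.3, -0.8, 10.1]
width: 0.0005
finger_force: 4.9
```

Emit:
arm_command(
  targets=[0, 0, 0, 0, 0, 1, 1, 0, 0, 0, 0, 0, 2, 1, 0, 0, 0, 0, 0, 2, 1],
)

```text
time: 43.7
tool_pos: [0.4456, 0.1647, 0.0739]
ee_rot: [3.141, 0.0, -2.854]
wrist_force: [-3.8, -2.0, 11.1]
width: 0.0005
finger_force: 5.4
```

The force rises steadily from 5 to 11 N, against 3 N for free winding, so the pack is clamped and the handle only springs back a little. I'll retreat and hand in.

Emit:
arm_command(
  targets=[0, 0, 0, 0, 0, -10, 1, 0, 0, 0, 0, 0, -50, 1, 0, 0, 0, 0, 0, -100, 1, 0, 0, 0, 50, -50, -120, 1, 0, 0, 0, 50, -100, -120, 1, 0, 0, 0, 50, -160, -120, -1, 0, 0, 0, 50, -160, -120, -1, 0, 0, 0, 50, -160, -120, -1, 0, 0, 0, 50, -160, -120, -1, 0, 0, 0, 50, -160, -120, -1],
)

```text
time: 44.7
tool_pos: [0.4427, -0.0018, 0.1912]
ee_rot: [3.14, -0.001, -2.853]
wrist_force: [0.5, 0.1, -0.1]
width: 0.0373
finger_force: 0.0
```

```bash
python3 - <<'E'
from h import *
st();vbars()
s=robot.snapshot("top");P=cloud(s,s["T"]);z=P[...,2];a=np.radians(16.5)
q=(P[...,:2]*1000-[569,237.2])@np.array([[np.cos(a),-np.sin(a)],[np.sin(a),np.cos(a)]])
m=(q[...,0]>-156)&(q[...,0]<-122)&(abs(q[...,1])<60)&(z>.02)&(z<.12)
print(np.percentile(q[m],[3,97],axis=0).round(1).tolist(),np.percentile(z[m],[50,95]).round(4))
print(robot.close_job())
E
```

```text
tcp [ 0.4427 -0.0018  0.1912] w 0.0373 ff 0.0 F [ 0.5  0.1 -0.1] t 44.7
tool in vise [-189.  -193.3] handle angle 52.8
jaw x [-62.5   0.4]
vise bar 623 [30.7 -1.2] [60.6 64.4] 0.8 0.0559
[[-154.7, -42.2], [-122.9, -25.9]] [0.0797 0.0837]
the job is handed in; nothing more can be done
None
```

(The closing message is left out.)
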